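# Pack the capping press change parts in their tray

### The arm

A 7-joint arm with a two-finger parallel gripper is mounted at the origin on a cart in front of the work surface, level with it; the furniture and walls round the work are solid. World frame = base frame: x ahead of the robot, y to its left, z up, the work surface at z = 0. Lengths are in m, angles in degrees, forces in N, time in s.
With the tool pointing down it reaches from about 0.425 to 0.875 m from the base axis. Payload 9.9 kg.
Tool frame: the origin (TCP) lies midway between the tips of the shut fingers; the grasp point (between the pads) lies 19 mm behind it; z points along the fingers, y is the line along which they close (so a half turn about z gives the same grasp; the last joint's range is limited). The gripper opens to 85 mm and grips with 20 to 120 N. Pads are 22 mm wide; open, the fingers measure 114 mm over their backs; the gripper's body (76 mm by 85 mm) begins 54 mm behind the grasp point. The pads swing forward as they close: fully open they stand 13 mm farther back than shut.
Start: joints at [-78.598, 32.985, 1.427, 82.34, -0.859, 64.687, -3.237], TCP at [0.188, 0.648, 0.231] pointing down, gripper open.
Joint ranges: [-157.87, 157.87], [-19.46, 123.44], [-87.15, 90], [11.01, 140.99], [-62.26, 242.26], [9.8, 113.94], [-161.44, 161.44]. Speed limits (degrees/s): [127.2, 127.2, 172.46, 172.46, 180, 180, 180].

### API

Orientations are given as [roll, pitch, yaw] about the fixed x, y, z axes, in that order (R = Rz(yaw) Ry(pitch) Rx(roll)).
In Python, from rig import r, vision, close_job gives the robot as it stands.
- The arm moves only by the tool arm_command, never from a script. Its argument "deltas" is a list that holds one entry, the list of rows, each a list of 7 numbers: the shift along the tool's x, y, z in cm, then the turn, a rotation vector about the tool's x, y, z in degrees, then the opening, from 0 (shut) to 1 (fully open). A call has exactly 10 rows; each row shifts and turns the commanded pose from where the row before left it, along the tool's axes as they then stand; what a row does not reach is not made up. A row lasts 1/10 s, in which the tool goes at most 50 mm and 8.59 degrees, less where a joint would pass 70% of its speed; a pose out of reach is approached as far as the arm can. A call is refused whole if a number of a shift passes 5 or a number of a turn 8.59, either way. A call with a gripper value outside its range is refused whole. The fingers move at their own pace and stop on an object; the grip force is fixed at half the most. Time passes only in rows, so rows that do not move let the fingers close, or fill a call up. It gives the time, the measured TCP pose, the force, the opening and the grip force at its end, in the units of the state.
- r.state(): the state, without advancing time (a new reading comes with each control period).
- vision.capture(name): name is "scene" or "top" or "wrist"; returns a dict with "color" (480x640x3 uint8, red, green, blue), "vertical_fov" (degrees; the focal length in pixels is half the picture's height over the tangent of half this angle, whatever the lens; pixels are square), "cx", "cy" (the principal point, pixels), "extrinsics" (4x4, takes a point from world to camera coordinates); the wrist camera has in their place "tool_from_camera" (4x4, takes a point from camera to tool coordinates, whose origin is the TCP and whose axes are the flange's). Camera axes: x right, y down, z forward; pixel columns grow to the right and rows downward; lengths in m; the calibration is good to about 2 mm. A picture is of the moment at which its call begins: read the wrist's pose just before it. There is no depth.
- close_job(): hands the job in; it is judged then, once.
The state is a dict: "time_s": time; "q": joint angles; "dq": joint speeds; "joint_torque": joint torques, N m; "eef_pos": TCP position; "tool_rot": TCP orientation; "wrist_force": force on the tool from outside, world axes, zero at the start; "torque": the same for the moment, N m; "finger_gap": opening from 0.0 (shut) to 1.0 (fully open); "grip_force": force on a finger pad.
Only numpy, scipy, OpenCV 4.12 (cv2) and the standard library are available. Lean on these libraries where they do the work, as an engineer would, in place of code of your own. Each camera call takes 0.05 s, during which the arm holds its last target. There are 200 camera calls.

### The job

Pack the three change parts of the capping press into their grey tray, in the only order that fits: set the blue elbow in the open part first and slide it under the dark lip until it is fully home against the back wall; then set the green bracket into the right-hand side, its low foot pointing to the elbow's arm; and last the orange key, its thin arm over the bracket's foot and its deep leg in the corner left free. All three must lie flat in the tray, tabs upward; leave the bottles and the stamp alone.

Things in the scene. Friction and masses are not known exactly. Their poses are not given: they have to be found in the camera images.
- tray: Fixed grey tray, 120 x 124 x 31 mm. Origin: centre of underside; x to its back (away from the robot, within 0.35 rad), y left. Walls 6 mm thick, tops z 31; floor top z 5; inside x -54..54, y -56..56 mm. Packed, the part origins are at (x, y mm, same yaw) elbow (16, 0), bracket (-20, -20.5), key (-20, 18), with about 2.5 mm play each side.
- lip_edge (a point): Middle of the lower front edge of the tray's fixed dark steel lip, at tray (28, 0, 27) mm. The lip, 4 mm thick (z 27..31), covers the inside from here to the back wall; the opening before it is x -54..28 mm of the tray.
- elbow: Loose blue plastic L, 76 x 107 mm, 18 thick, about 0.2 kg. Origin: centre of the underside of that outline; x, y as the tray's when packed. Bar x -2..38, y -53.5..53.5; arm x -38..-2, y 17.5..53.5 mm. Goes down through the opening with its origin at tray (-13, 0) mm, then slides 29 mm to +x under the lip; may be pushed on the bar's near face x = -2, y -53..17.
- elbow_tab (a point): Top centre of the elbow's upright grip tab, at elbow (6, 8, 62) mm. Tab 8 mm thick along x, 30 long along y, from z 18 to 62: it stands clear above the tray walls, so the part can be lowered by it.
- bracket: Loose green plastic bracket, 63 x 66 mm, about 0.2 kg. Origin: centre of the underside of that outline; x, y as the tray's when packed. High block x -31.5..31.5, y -33..1, 24 mm high; low foot y 1..33, 8 mm high.
- bracket_tab (a point): Top centre of the bracket's upright grip tab, at bracket (0, -18, 62) mm. Tab 10 mm thick along x, 22 long along y, from z 24 to 62.
- key: Loose orange plastic L, 63 x 70 mm, top z 24, about 0.17 kg. Origin: centre of the underside of that outline; x, y as the tray's when packed. Deep leg (z 0..24) x -31.5..-6, y 0..35; thin arm (z 8.5..24, clears the bracket's foot) x -31.5..31.5, y -35..-5, joined to the leg.
- key_tab (a point): Top centre of the key's upright grip tab, at key (-12, 4, 62) mm. Tab 10 mm thick along x, 30 long along y, from z 24 to 62.
- tall_bottle: White bottle with a printed label, standing loose, about 31 x 40 x 159 mm, origin at the centre of its underside. Leave alone.
- plain_bottle: Plain white bottle, standing loose, about 31 x 40 x 159 mm, origin at the centre of its underside. Leave alone.
- stamp: Wooden hand stamp with black turned grip, standing loose, about 45 x 52 x 64 mm, origin at the centre of its underside. Leave alone.
There are look-alikes about, which are no part of the job. Leave any pink look-alike of the bracket alone.

How it is judged:
By the outcome, as a careful person would: the job done as asked, in the order asked, and still so for the second after the job is handed in, with the robot touching nothing.
It also fails if it takes over 72 s, if anything falls off the work surface, if the arm or the gripper's body presses on something with over 40 N, if the wrist force passes 120 N, or if a joint passes its speed limit or range.

## Working session

There is one attempt and no reset: what is moved stays moved. The work goes in short steps, Python scripts to look and compute and a tool call to move; the robot and the scene stay as the last step left them, time stands still between calls to the robot, and variables do not carry over. Pictures are saved under pics/ and viewed, at most 10 in all, crops included, and the job is handed in when it is done.

Besides the shell and the picture viewer there is one more tool, called after "Emit:" in YAML: its name, and indented under it one key for each argument. arm_command: Moves the arm, as the interface text tells. Its arguments: {"type":"object","properties":{"deltas":{"type":"array"}},"required":["deltas"]}

```bash
ls; mkdir -p pics; python3 - <<'E'
from rig import r,vision
import cv2,numpy as np
s=r.state();print({k:s[k] for k in('time_s','eef_pos','tool_rot','finger_gap')})
for n in('scene','top'):
    c=vision.capture(n);cv2.imwrite(f'pics/{n}0.png',c['color'][...,::-1]);np.savez(f'{n}0.npz',**c)
    print(n,c['vertical_fov'],c['cx'],c['cy'],np.round(c['extrinsics'],4).tolist())
E
```

```text
pics
{'time_s': 0.0, 'eef_pos': array([0.18825805, 0.64775033, 0.23044592]), 'tool_rot': array([-1.79906036e+02,  6.43248637e-03,  1.63797305e+02]), 'finger_gap': 0.999461378750554}
scene 55.90985375337677 314.83080665388223 241.01282263410192 [[0.5715, -0.8206, -0.0013, -0.3961], [-0.5949, -0.4132, -0.6895, 0.377], [0.5653, 0.3948, -0.7243, 0.6417], [0.0, 0.0, 0.0, 1.0]]
top 56.57272520189961 321.00833531947694 230.98974041850977 [[-0.0171, -0.9999, 0.001, -0.0326], [-0.9884, 0.0168, -0.1508, 0.631], [0.1508, -0.0036, -0.9886, 0.9995], [0.0, 0.0, 0.0, 1.0]]
```

View pics/scene0.png

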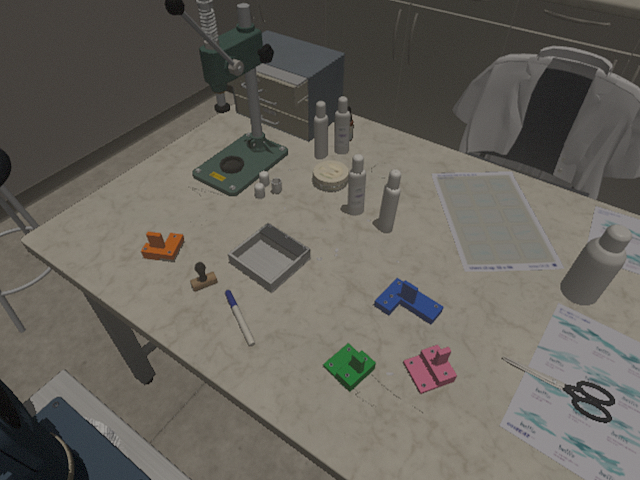

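View pics/top0.png

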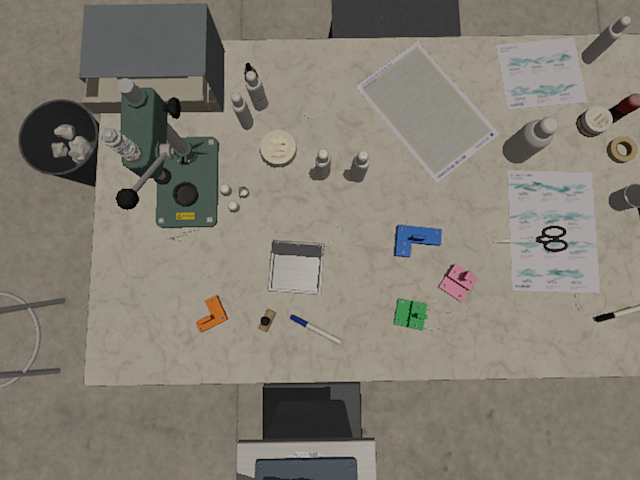

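The scene camera shows the elbow (blue, ~(408,300)), bracket (green, ~(350,367)), key (orange, ~(162,246)) and tray (~(270,257)). In the top view they sit at (417,240), (410,315), (212,315) and (297,266). All parts are upright, with yaws near the packed ones.

```bash
cat > h.py <<'E'
import numpy as np,cv2
from scipy.spatial.transform import Rotation as R
def ray(c,uv,z,Twc=None):
    "pixels -> world points on plane z"
    if Twc is None: Twc=np.linalg.inv(c['extrinsics'])
    f=240/np.tan(np.radians(c['vertical_fov'])/2)
    uv=np.atleast_2d(uv).astype(float)
    d=np.c_[(uv[:,0]-c['cx'])/f,(uv[:,1]-c['cy'])/f,np.ones(len(uv))]@Twc[:3,:3].T
    o=Twc[:3,3]
    return o+d*((z-o[2])/d[:,2])[:,None]
def proj(c,P,Twc=None):
    if Twc is None: Twc=np.linalg.inv(c['extrinsics'])
    f=240/np.tan(np.radians(c['vertical_fov'])/2)
    q=(np.atleast_2d(P)-Twc[:3,3])@Twc[:3,:3]
    return np.c_[q[:,0]/q[:,2]*f+c['cx'],q[:,1]/q[:,2]*f+c['cy']]
HUE={'blue':(105,130),'green':(50,75),'orange':(5,18)}
def mask(img,col,smin=130,vmin=40):
    h=cv2.cvtColor(img,cv2.COLOR_RGB2HSV);a,b=HUE[col]
    m=cv2.inRange(h,(a,smin,vmin),(b,255,255))
    m=cv2.morphologyEx(m,cv2.MORPH_CLOSE,np.ones((5,5)))
    n,l,s,_=cv2.connectedComponentsWithStats(m)
    return (l==1+np.argmax(s[1:,4])).astype(np.uint8)*255
def snap(name):
    "wrist picture with world_from_camera"
    from rig import r,vision
    s=r.state();c=vision.capture('wrist')
    T=np.eye(4);T[:3,:3]=R.from_euler('xyz',s['tool_rot'],degrees=True).as_matrix();T[:3,3]=s['eef_pos']
    c['T']=T@c['tool_from_camera'];c['tool']=T
    cv2.imwrite(f'pics/{name}.png',c['color'][...,::-1]);np.savez(name+'.npz',**c)
    return c
def rect(c,col,z):
    m=mask(c['color'],col);k=max(cv2.findContours(m,0,2)[0],key=cv2.contourArea)
    T=c['T'] if 'T' in c else None
    return ray(c,k[:,0],z,T)
E
python3 - <<'E'
from h import *
c=dict(np.load('top0.npz'))
for col,z in(('blue',.018),('green',.024),('orange',.024)):
    P=rect(c,col,z)[:,:2]
    (x,y),wh,a=cv2.minAreaRect((P*1000).astype(np.float32));print(col,x,y,wh,a)
print(ray(c,[[274,241],[325,241],[322,293],[268,291]],.031).round(3))
from rig import vision
w=vision.capture('wrist');print(w['vertical_fov'],w['cx'],w['cy'],w['tool_from_camera'].round(4))
E
```

```text
blue 603.9957275390625 -276.068603515625 (106.3436050415039, 74.87506103515625) 83.2240982055664
green 434.5290222167969 -249.64303588867188 (72.55915832519531, 59.863128662109375) 77.7762222290039
orange 444.1229553222656 222.97105407714844 (60.83970260620117, 71.42176055908203) 25.53370475769043
[[ 0.611  0.069  0.031]
 [ 0.609 -0.053  0.031]
 [ 0.486 -0.043  0.031]
 [ 0.493  0.083  0.031]]
62.83955046794649 319.1588233057961 247.4892374152465 [[-2.000e-04 -9.646e-01 -2.637e-01  6.760e-02]
 [ 1.000e+00 -2.000e-04  1.000e-04  3.000e-04]
 [-2.000e-04 -2.637e-01  9.646e-01 -1.415e-01]
 [ 0.000e+00  0.000e+00  0.000e+00  1.000e+00]]
```

```bash
cat >> h.py <<'E'
def plan(target,yaw,n,grip,start=None):
    "print n rows of a straight move from the present pose to target (m), tool yaw (deg); tilt removed"
    from rig import r
    s=r.state();p=s['eef_pos'];a=R.from_euler('xyz',s['tool_rot'],degrees=True)
    b=R.from_euler('xyz',[180,0,yaw],degrees=True);t=np.array(target)
    rv=(a.inv()*b).as_rotvec(degrees=True)/n
    print('at',p.round(4),s['tool_rot'].round(2),'step mm',(np.linalg.norm(t-p)/n*1000).round(1))
    for i in range(n):
        d=a.inv().apply((t-p)/n)*100;print([*(d.round(2)+0).tolist(),*(rv.round(2)+0).tolist(),grip],end=',\n' if i<n-1 else '\n')
        a=a*R.from_rotvec(rv,degrees=True)
E
python3 -c "
from h import *
plan([.55,-.25,.22],83,20,1)"
```

```text
at [0.1882 0.6479 0.2307] [-179.93    0.    163.8 ] step mm 48.4
[-2.99, -3.81, 0.06, 0.0, 0.0, 4.04, 1],
[-3.25, -3.59, 0.06, 0.0, 0.0, 4.04, 1],
[-3.49, -3.35, 0.06, 0.0, 0.0, 4.04, 1],
[-3.72, -3.09, 0.06, 0.0, 0.0, 4.04, 1],
[-3.93, -2.82, 0.06, 0.0, 0.0, 4.04, 1],
[-4.12, -2.54, 0.06, 0.0, 0.0, 4.04, 1],
[-4.29, -2.24, 0.06, 0.0, 0.0, 4.04, 1],
[-4.44, -1.94, 0.06, 0.0, 0.0, 4.04, 1],
[-4.56, -1.62, 0.06, 0.0, 0.0, 4.04, 1],
[-4.66, -1.29, 0.06, 0.0, 0.0, 4.04, 1],
[-4.74, -0.96, 0.06, 0.0, 0.0, 4.04, 1],
[-4.8, -0.62, 0.05, 0.0, 0.0, 4.04, 1],
[-4.83, -0.28, 0.05, 0.0, 0.0, 4.04, 1],
[-4.84, 0.06, 0.05, 0.0, 0.0, 4.04, 1],
[-4.82, 0.4, 0.05, 0.0, 0.0, 4.04, 1],
[-4.78, 0.74, 0.05, 0.0, 0.0, 4.04, 1],
[-4.72, 1.07, 0.05, 0.0, 0.0, 4.04, 1],
[-4.63, 1.4, 0.05, 0.0, 0.0, 4.04, 1],
[-4.52, 1.72, 0.05, 0.0, 0.0, 4.04, 1],
[-4.39, 2.04, 0.05, 0.0, 0.0, 4.04, 1]
```

Emit:
arm_command:
  deltas:
    - [[-3.0, -3.8, 0.06, 0, 0, 4.04, 1], [-3.25, -3.6, 0.06, 0, 0, 4.04, 1], [-3.5, -3.35, 0.06, 0, 0, 4.04, 1], [-3.7, -3.1, 0.06, 0, 0, 4.04, 1], [-3.9, -2.8, 0.06, 0, 0, 4.04, 1], [-4.1, -2.55, 0.06, 0, 0, 4.04, 1], [-4.3, -2.25, 0.06, 0, 0, 4.04, 1], [-4.45, -1.95, 0.06, 0, 0, 4.04, 1], [-4.55, -1.6, 0.06, 0, 0, 4.04, 1], [-4.65, -1.3, 0.06, 0, 0, 4.04, 1]]

```text
time_s: 1.15
eef_pos: [0.369, 0.1977, 0.2254]
tool_rot: [180.0, -0.0, 123.2]
wrist_force: [1.2, 0.2, 0.2]
finger_gap: 0.999
grip_force: 0.0
```

Emit:
arm_command:
  deltas:
    - [[-4.74, -0.96, 0.06, 0, 0, 4.04, 1], [-4.8, -0.6, 0.05, 0, 0, 4.04, 1], [-4.8, -0.3, 0.05, 0, 0, 4.04, 1], [-4.8, 0.06, 0.05, 0, 0, 4.04, 1], [-4.8, 0.4, 0.05, 0, 0, 4.04, 1], [-4.8, 0.75, 0.05, 0, 0, 4.04, 1], [-4.7, 1.1, 0.05, 0, 0, 4.04, 1], [-4.6, 1.4, 0.05, 0, 0, 4.04, 1], [-4.5, 1.7, 0.05, 0, 0, 4.04, 1], [-4.4, 2.0, 0.05, 0, 0, 4.04, 1]]

```text
time_s: 2.15
eef_pos: [0.5496, -0.2495, 0.22]
tool_rot: [-180.0, -0.0, 82.9]
wrist_force: [0.6, 1.2, 0.0]
finger_gap: 1.002
grip_force: 0.0
```

```bash
python3 - <<'E'
from h import *
c=snap('w1')
from rig import r;s=r.state();print(s['eef_pos'],s['tool_rot'],s['dq'].round(1))
E
```

```text
[ 0.55046534 -0.2580142   0.22007861] [179.88941161   0.35299259  82.27101241] [-3.4 -3.8  0.1  7.3  3.3 -2.6 -1. ]
```

View pics/w1.png

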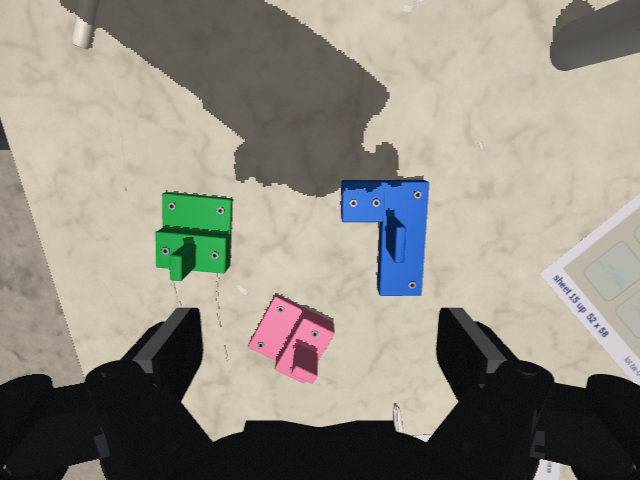

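The wrist view shows the elbow (bar (380–428, 180–295), arm top-left, tab top strip (398,226)–(405,262)) and the bracket (162–232, 192–275, tab at (178,262)). The pink look-alike is at (292,338).

```bash
python3 - <<'E'
from h import *
c=snap('w2')
from rig import r;s=r.state();print(s['eef_pos'],s['tool_rot'])
for col,z in(('blue',.018),('green',.024)):
    m=mask(c['color'],col);k=max(cv2.findContours(m,0,1)[0],key=cv2.contourArea)
    a=cv2.approxPolyDP(k,3,True)[:,0]
    print(col);print(np.c_[a,ray(c,a,z,c['T'])[:,:2]*1000,ray(c,a,0,c['T'])[:,:2]*1000].round(0).astype(int).tolist())
    v=c['color'];x,y,w,h=cv2.boundingRect(k);big=cv2.resize(v[y-8:y+h+8,x-8:x+w+8],None,fx=3,fy=3,interpolation=0);print(x-8,y-8)
    cv2.imwrite(f'/tmp/{col}.png',big[...,::-1])
A=cv2.imread('/tmp/blue.png');B=cv2.imread('/tmp/green.png');H=max(len(A),len(B));cv2.imwrite('pics/crop.png',np.hstack([cv2.copyMakeBorder(i,0,H-len(i),0,0,0) for i in(A,B)]))
E
```

```text
[ 0.54926025 -0.25486604  0.2198154 ] [179.97154201   0.26878102  82.48501968]
blue
[[340, 169, 573, -219, 574, -220], [340, 210, 569, -254, 570, -257], [378, 211, 602, -260, 605, -263], [378, 284, 596, -328, 598, -335], [418, 284, 633, -333, 637, -341], [425, 169, 646, -229, 650, -231]]
331 160
green
[[159, 184, 419, -210, 409, -211], [159, 219, 411, -240, 401, -243], [152, 223, 405, -242, 394, -246], [153, 257, 398, -273, 386, -279], [166, 259, 409, -276, 398, -282], [168, 270, 408, -287, 397, -293], [177, 270, 416, -288, 406, -295], [187, 261, 427, -280, 418, -287], [221, 263, 457, -286, 450, -293], [226, 256, 463, -281, 456, -287], [227, 189, 475, -222, 469, -224]]
144 176
```

View pics/crop.png

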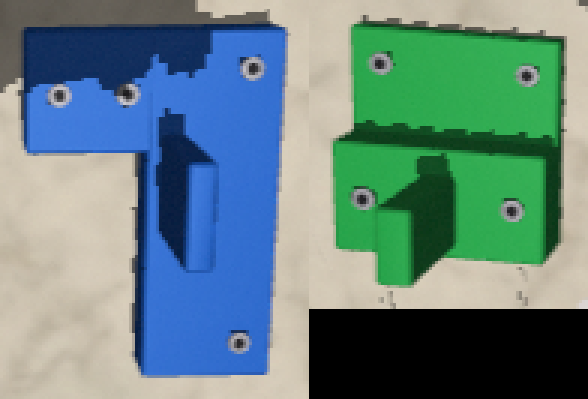

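The crop shows the two tab tops clearly: elbow at px (395,214),(404,214),(402,251),(392,250); bracket at px (167,245),(179,246),(178,272),(167,271).

```bash
python3 - <<'E'
from h import *
c=dict(np.load('w2.npz'))
for n,t,o,y in(('elbow',[(395,214),(403.7,214.3),(401.7,250.7),(392.3,250)],[(425,169),(418,284)],-7),('bracket',[(167,245.3),(178.7,245.7),(177.7,271.7),(166.7,271.3)],0,-8)):
    P=ray(c,t,.062,c['T'])[:,:2]*1000;print(n,P.round(1).tolist(),P.mean(0).round(1))
E
python3 -c "
from h import *
plan([.611,-.268,.033],83,10,1)"
```

```text
elbow [[609.5, -254.8], [616.2, -256.0], [612.3, -285.0], [605.0, -283.4]] [ 610.8 -269.8]
bracket [[429.2, -255.5], [438.2, -257.1], [432.5, -278.2], [423.8, -276.6]] [ 430.9 -266.8]
at [ 0.5493 -0.2549  0.2198] [179.97   0.27  82.49] step mm 19.7
[-0.04, 0.63, 1.87, 0.0, 0.03, -0.05, 1],
[-0.04, 0.63, 1.87, 0.0, 0.03, -0.05, 1],
[-0.04, 0.63, 1.87, 0.0, 0.03, -0.05, 1],
[-0.05, 0.63, 1.87, 0.0, 0.03, -0.05, 1],
[-0.05, 0.63, 1.87, 0.0, 0.03, -0.05, 1],
[-0.05, 0.63, 1.87, 0.0, 0.03, -0.05, 1],
[-0.05, 0.63, 1.87, 0.0, 0.03, -0.05, 1],
[-0.05, 0.63, 1.87, 0.0, 0.03, -0.05, 1],
[-0.05, 0.63, 1.87, 0.0, 0.03, -0.05, 1],
[-0.05, 0.63, 1.87, 0.0, 0.03, -0.05, 1]
```

Emit:
arm_command:
  deltas:
    - [[-0.4, 2.1, 3.0, 0, 0, 0, 1], [-0.4, 2.1, 3.0, 0, 0, 0, 1], [-0.4, 2.1, 3.0, 0, 0, 0, 1], [0, 0, 2.2, 0, 0, 0, 1], [0, 0, 2.2, 0, 0, 0, 1], [0, 0, 2.2, 0, 0, 0, 0.8], [0, 0, 2.2, 0, 0, 0, 0.6], [0, 0, 0.9, 0, 0, 0, 0.5], [0, 0, 0, 0, 0, 0, 0.4], [0, 0, 0, 0, 0, 0, 0.3]]

```text
time_s: 3.25
eef_pos: [0.6105, -0.2676, 0.034]
tool_rot: [180.0, 0.0, 83.0]
wrist_force: [-0.2, -0.7, 0.1]
finger_gap: 0.3
grip_force: 0.0
```

```bash
python3 - <<'E'
from h import *
c=snap('w3')
from rig import r;s=r.state();print(s['eef_pos'],s['tool_rot'],s['finger_gap'])
E
```

```text
[ 0.61078856 -0.26778106  0.03437133] [1.79913553e+02 3.11204880e-02 8.29996757e+01] 0.29968391408921086
```

View pics/w3.png

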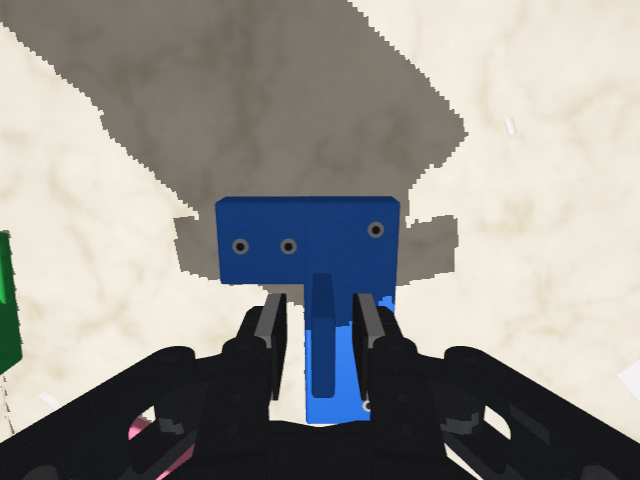

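The elbow's tab (311–335, 275–397) stands centred between the pads; close and lift.

Emit:
arm_command:
  deltas:
    - [[0, 0, 0, 0, 0, 0, 0], [0, 0, 0, 0, 0, 0, 0], [0, 0, 0, 0, 0, 0, 0], [0, 0, 0, 0, 0, 0, 0], [0, 0, -1.5, 0, 0, 0, 0], [0, 0, -3.0, 0, 0, 0, 0], [0, 0, -4.2, 0, 0, 0, 0], [0, 0, -4.5, 0, 0, 0, 0], [1.5, -0.8, -2.5, 0, 0, -0.5, 0], [2.5, -1.2, -1.0, 0, 0, -0.5, 0]]

```text
time_s: 4.3
eef_pos: [0.5954, -0.2278, 0.2044]
tool_rot: [179.7, 0.1, 83.8]
wrist_force: [0.8, 0.4, -2.8]
finger_gap: 0.083
grip_force: 60.6
```

Emit:
arm_command:
  deltas:
    - [[3.0, -1.5, 0, 0, 0, -0.5, 0], [3.0, -1.5, 0, 0, 0, -0.5, 0], [3.0, -1.5, 0, 0, 0, -0.5, 0], [3.0, -1.3, 0, 0, 0, -0.5, 0], [2.0, -0.8, 0, 0, 0, 0, 0], [1.0, -0.4, 0, 0, 0, 0, 0], [0, 0, 0, 0, 0, 0, 0], [0, 0, 0, 0, 0, 0, 0], [0, 0, 0, 0, 0, 0, 0], [0, 0, 0, 0, 0, 0, 0]]

```text
time_s: 5.3
eef_pos: [0.5385, -0.0711, 0.2002]
tool_rot: [180.0, 0.0, 85.9]
wrist_force: [0.1, -1.0, -1.6]
finger_gap: 0.084
grip_force: 60.5
```

```bash
python3 - <<'E'
from h import *
c=snap('w4')
from rig import r;s=r.state();print(s['eef_pos'],s['tool_rot'],s['finger_gap'],s['grip_force'],s['dq'].round(1))
E
```

```text
[ 0.53843384 -0.07088369  0.20016226] [-1.79998680e+02  3.03226784e-02  8.59084301e+01] 0.08471752074865048 60.50396919250488 [-0.3  0.1 -0.2  0.1 -0.1 -0.1 -0.1]
```

View pics/w4.png

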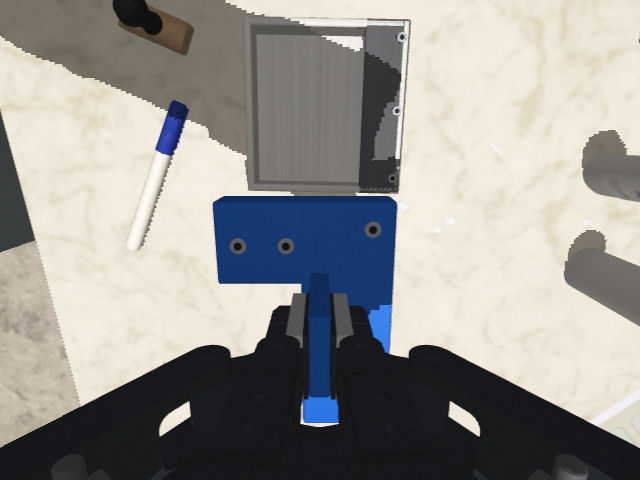

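The wrist view shows the elbow held by its tab (top face edge row ~203, x 214–397) and the tray beyond it (rim corners about (246,19),(410,19),(398,192),(247,190), with the lip on the right). I'll enlarge to read the corners.

```bash
python3 - <<'E'
import cv2
i=cv2.imread('pics/w4.png')[10:210,206:416];i=cv2.convertScaleAbs(i,alpha=1.3,beta=30)
i=cv2.resize(i,None,fx=2.9,fy=2.9,interpolation=cv2.INTER_CUBIC);print(i.shape);cv2.imwrite('pics/w4c.png',i)
E
```

```text
(580, 609, 3)
```

View pics/w4c.png

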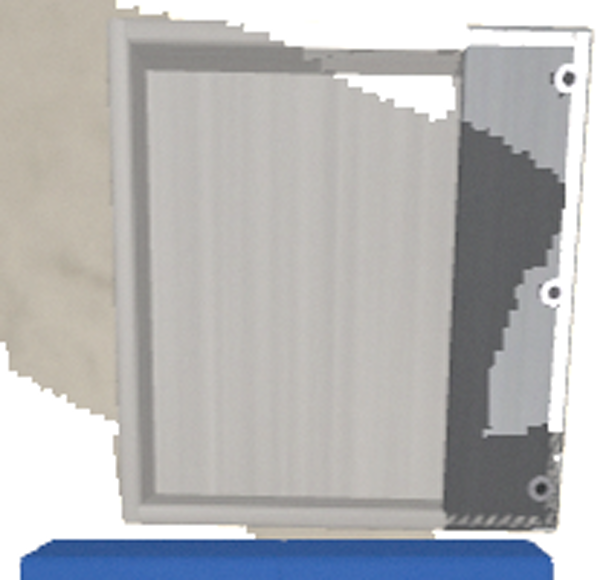

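Rim corners in the picture: (245,17.6), (409.4,20.3), (398.1,192), (248.8,189.7); lip front edge (365.7,26.6)–(359.1,190.7).

```bash
python3 - <<'E'
from h import *
c=dict(np.load('w4.npz'));T=c['T'];tool=c['tool']
P=ray(c,[(245,17.6),(409.4,20.3),(398.1,192),(248.8,189.7)],.031,T)[:,:2]*1000
print('tray',P.round(1).tolist(),P.mean(0).round(1))
print('sides',[np.linalg.norm(P[i]-P[i-1]).round(1) for i in range(4)])
ang=lambda v:np.degrees(np.arctan2(v[1],v[0])).round(2)
print('yaws',ang(P[1]-P[0]),ang(P[2]-P[3]),ang(P[0]-P[3])-90,ang(P[1]-P[2])-90)
print('lip',(ray(c,[(365.7,26.6),(359.1,190.7)],.031,T)[:,:2]*1000).round(1).tolist())
m=mask(c['color'],'blue');zt=tool[2,3]-.034+.018;zb=zt-.018
rows=np.arange(212,290,6)
def tl(uv,z): return (np.linalg.inv(tool)@np.c_[ray(c,uv,z,T),np.ones(len(uv))].T)[:2].T*1000
R_=tl([(np.where(m[y])[0].max()+.5,y) for y in rows],zt);L_=tl([(np.where(m[y])[0].min()-.5,y) for y in rows[:10]],zt)
cols=np.arange(235,380,12);B=tl([(x,np.where(m[:,x])[0].min()-.5) for x in cols],zb)
print('right(tool y)',R_[[0,-1]].round(1).tolist(),'left',L_[[0,-1]].round(1).tolist(),'top(tool x)',B[[0,-1]].round(1).tolist())
E
```

```text
tray [[496.3, 82.9], [612.2, 72.9], [601.9, -48.0], [484.5, -37.7]] [548.7  17.5]
sides [np.float64(121.2), np.float64(116.3), np.float64(121.3), np.float64(117.8)]
yaws -4.95 -5.0 -5.560000000000002 -4.859999999999999
lip [[581.1, 71.1], [571.2, -44.8]]
right(tool y) [[39.0, 30.2], [8.0, 30.5]] left [[39.1, -43.6], [16.1, -43.6]] top(tool x) [[43.3, -38.4], [43.3, 25.9]]
```

Emit:
arm_command:
  deltas:
    - [[1.5, -0.05, 0.6, 0, 0, 0.5, 0], [2.4, -0.1, 1.2, 0, 0, 0.5, 0], [2.4, -0.1, 1.2, 0, 0, 0, 0], [2.2, -0.1, 1.8, 0, 0, 0, 0], [1.2, -0.08, 2.2, 0, 0, 0, 0], [0.4, 0, 2.4, 0, 0, 0, 0], [0, 0, 1.6, 0, 0, 0, 0], [0, 0, 0.8, 0, 0, 0, 0], [0, 0, 0, 0, 0, 0, 0], [0, 0, 0, 0, 0, 0, 0]]

```text
time_s: 6.35
eef_pos: [0.5427, 0.0312, 0.0826]
tool_rot: [180.0, 0.0, 85.0]
wrist_force: [-0.4, 0.3, -1.6]
finger_gap: 0.083
grip_force: 60.5
```

```bash
python3 - <<'E'
from h import *
c=snap('w5')
from rig import r;s=r.state();print(s['eef_pos'],s['tool_rot'],s['finger_gap'],s['dq'].round(1))
E
```

```text
[0.54290693 0.03114263 0.0829028 ] [ 1.79934362e+02 -9.97971654e-03  8.49688468e+01] 0.0832775458560593 [-0.  -0.3  0.1 -0.1 -0.  -0.1  0. ]
```

View pics/w5.png

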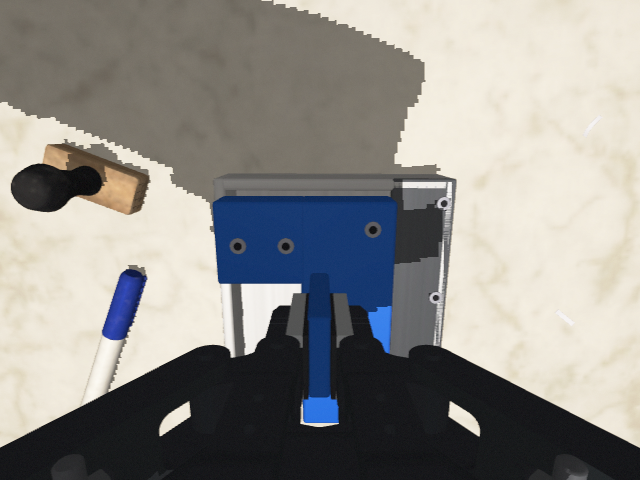

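The elbow hovers just over the tray. Rim corners are near (215,178) and (456,179), and the elbow's far edge row ~197 lies just inside the far wall. I'll read exact edges numerically.

```bash
python3 - <<'E'
from h import *
c=dict(np.load('w5.npz'));g=c['color'].sum(2).astype(int)//3
print('col260',g[168:206,260].tolist());print('col350',g[168:206,350].tolist())
print('row310',g[310,205:245].tolist());print('row300R',g[300,390:460].tolist())
print('row185L',g[185,205:240].tolist(),'R',g[185,440:465].tolist())
E
```

```text
col260 [111, 112, 112, 115, 114, 100, 89, 88, 91, 91, 96, 109, 115, 120, 118, 117, 116, 114, 112, 113, 105, 102, 104, 113, 112, 112, 112, 113, 50, 48, 52, 47, 48, 50, 58, 60, 63, 66]
col350 [117, 119, 117, 116, 118, 108, 93, 90, 90, 89, 89, 106, 112, 114, 115, 112, 112, 112, 112, 112, 107, 101, 99, 112, 112, 112, 113, 112, 49, 49, 49, 49, 50, 52, 59, 59, 62, 64]
row310 [235, 235, 236, 235, 234, 234, 234, 233, 232, 231, 230, 231, 232, 233, 234, 235, 230, 218, 224, 237, 241, 243, 243, 243, 239, 225, 196, 151, 87, 88, 85, 85, 84, 86, 85, 83, 84, 101, 185, 243]
row300R [62, 61, 85, 107, 104, 104, 104, 107, 107, 108, 108, 109, 108, 108, 107, 105, 105, 105, 106, 107, 106, 105, 105, 103, 104, 104, 103, 103, 103, 104, 101, 100, 103, 104, 103, 105, 105, 104, 104, 127, 176, 199, 197, 168, 77, 52, 84, 138, 175, 194, 193, 198, 189, 149, 105, 166, 225, 223, 220, 219, 219, 219, 220, 222, 225, 227, 227, 228, 228, 228]
row185L [117, 119, 116, 117, 118, 118, 119, 118, 115, 109, 114, 116, 116, 118, 117, 118, 116, 114, 112, 115, 117, 117, 116, 117, 117, 117, 116, 117, 116, 114, 115, 116, 116, 116, 116] R [234, 234, 235, 234, 234, 217, 133, 168, 238, 246, 243, 221, 108, 110, 109, 114, 177, 231, 232, 231, 231, 232, 232, 232, 232]
```

```bash
python3 - <<'E'
from h import *
c=dict(np.load('w5.npz'));m=mask(c['color'],'blue');fov=float(c['vertical_fov'])
tool=c['tool'];zt=tool[2,3]-.034+.018;zb=zt-.018;rows=np.arange(212,285,6)
for s in(1,1.024):
    c['vertical_fov']=2*np.degrees(np.arctan(np.tan(np.radians(fov)/2)*s))
    tl=lambda uv,z:(np.linalg.inv(tool)@np.c_[ray(c,uv,z,c['T']),np.ones(len(uv))].T)[:2].T*1000
    print(s,'near',tl([(214,185),(221.7,305)],.031).round(1).tolist(),'back',tl([(455.5,185),(444,300)],.031).round(1).tolist(),
     'far outer,inner',tl([(260,178.7),(350,178.7),(260,188.5),(350,188.5)],.031).round(1)[:,0],
     '\n elbow R',tl([(np.where(m[y])[0].max()+.5,y) for y in rows],zt)[[0,-1]].round(1).tolist(),
     'L',tl([(np.where(m[y])[0].min()-.5,y) for y in rows],zt)[[0,-2]].round(1).tolist(),'far',tl([(235,195.6),(380,195.6)],zb)[:,0].round(1))
E
```

```text
1 near [[46.0, -52.1], [-17.2, -52.5]] back [[46.0, 65.8], [-14.4, 65.2]] far outer,inner [49.1 49.1 44.3 44.3] 
 elbow R [[39.0, 30.6], [8.0, 30.5]] L [[39.0, -44.1], [10.7, -44.0]] far [43.2 43.2]
1.024 near [[46.8, -53.3], [-18.0, -53.8]] back [[46.7, 67.3], [-15.1, 66.8]] far outer,inner [49.9 49.9 45.  45. ] 
 elbow R [[39.4, 31.3], [7.6, 31.2]] L [[39.4, -45.1], [10.4, -45.0]] far [43.8 43.8]
```

Emit:
arm_command:
  deltas:
    - [[-0.1, 0.04, 0, 0, 0, 0.25, 0], [-0.09, 0.03, 0, 0, 0, 0, 0], [0, 0, 0, 0, 0, 0, 0], [0, 0, 0.6, 0, 0, 0, 0], [0, 0, 0.6, 0, 0, 0, 0], [0, 0, 0.6, 0, 0, 0, 0], [0, 0, 0.6, 0, 0, 0, 0], [0, 0, 0.4, 0, 0, 0, 0], [0, 0, 0.2, 0, 0, 0, 0], [0, 0, 0, 0, 0, 0, 0]]

```text
time_s: 7.4
eef_pos: [0.5428, 0.0292, 0.0519]
tool_rot: [-180.0, 0.0, 84.7]
wrist_force: [-0.2, 0.2, -1.5]
finger_gap: 0.082
grip_force: 60.5
```

Emit:
arm_command:
  deltas:
    - [[0, 0, 0.4, 0, 0, 0, 0], [0, 0, 0.4, 0, 0, 0, 0], [0, 0, 0.2, 0, 0, 0, 0], [0, 0, 0.1, 0, 0, 0, 0], [0, 0, 0.08, 0, 0, 0, 0], [0, 0, 0.05, 0, 0, 0, 0], [0, 0, 0.05, 0, 0, 0, 0], [0, 0, 0, 0, 0, 0, 0], [0, 0, 0, 0, 0, 0, 0], [0, 0, 0, 0, 0, 0, 0]]

```text
time_s: 8.4
eef_pos: [0.543, 0.0293, 0.0395]
tool_rot: [180.0, 0.0, 84.7]
wrist_force: [-0.3, -0.1, -0.1]
finger_gap: 0.081
grip_force: 60.6
```

Emit:
arm_command:
  deltas:
    - [[0, 0.2, 0, 0, 0, 0, 0], [0, 0.4, 0, 0, 0, 0, 0], [0, 0.5, 0, 0, 0, 0, 0], [0, 0.5, 0, 0, 0, 0, 0], [0, 0.5, 0, 0, 0, 0, 0], [0, 0.3, 0, 0, 0, 0, 0], [0, 0.2, 0, 0, 0, 0, 0], [0, 0.1, 0, 0, 0, 0, 0], [0, 0.1, 0, 0, 0, 0, 0], [0, 0, 0, 0, 0, 0, 0]]

```text
time_s: 9.4
eef_pos: [0.5709, 0.0267, 0.0394]
tool_rot: [180.0, 0.0, 84.7]
wrist_force: [-0.3, -0.2, -0.6]
finger_gap: 0.083
grip_force: 60.8
```

28 mm, no contact yet; creep on to the wall.

Emit:
arm_command:
  deltas:
    - [[0, 0.08, 0, 0, 0, 0, 0], [0, 0.08, 0, 0, 0, 0, 0], [0, 0.06, 0, 0, 0, 0, 0], [0, 0.06, 0, 0, 0, 0, 0], [0, 0.04, 0, 0, 0, 0, 0], [0, 0.04, 0, 0, 0, 0, 0], [0, 0.04, 0, 0, 0, 0, 0], [0, 0, 0, 0, 0, 0, 0], [0, 0, 0, 0, 0, 0, 0], [0, 0, 0, 0, 0, 0, 0]]

```text
time_s: 10.4
eef_pos: [0.572, 0.0267, 0.0394]
tool_rot: [-179.7, -0.0, 84.8]
wrist_force: [-11.6, 2.1, 11.6]
finger_gap: 0.081
grip_force: 62.5
```

Emit:
arm_command:
  deltas:
    - [[0, 0, 0, 0, 0, 0, 0.2], [0, 0, 0, 0, 0, 0, 0.3], [0, 0, 0, 0, 0, 0, 0.35], [0, 0, -0.5, 0, 0, 0, 0.35], [0, 0, -1.5, 0, 0, 0, 0.35], [0, 0, -2.5, 0, 0, 0, 0.35], [0, 0, -3.0, 0, 0, 0, 0.4], [0, 0, -3.0, 0, 0, 0, 0.5], [0, 0, -2.0, 0, 0, 0, 0.7], [-1.0, -0.4, -1.0, 0, 0, 0, 0.7]]

```text
time_s: 11.4
eef_pos: [0.5712, 0.0177, 0.1764]
tool_rot: [179.8, -0.1, 84.9]
wrist_force: [1.2, -0.6, -0.1]
finger_gap: 0.701
grip_force: 0.0
```

Emit:
arm_command:
  deltas:
    - [[-2.6, -1.0, -1.0, 0, 0, 0, 0.7], [-4.4, -1.75, -1.0, 0, 0, 0, 0.7], [-4.5, -1.75, 0, 0, 0, 0, 0.7], [-4.5, -1.75, 0, 0, 0, 0, 0.7], [-4.5, -1.75, 0, 0, 0, 0, 0.7], [-4.4, -1.75, 0, 0, 0, 0, 0.7], [-3.0, -1.2, 0, 0, 0, 0, 0.7], [-1.7, -0.6, 0, 0, 0, 3.1, 0.7], [0, 0, 0, 0, 0, 3.1, 0.7], [0, 0, 0, 0, 0, 0, 0.7]]

```text
time_s: 12.4
eef_pos: [0.4274, -0.2675, 0.194]
tool_rot: [-180.0, -0.0, 78.3]
wrist_force: [0.1, 0.4, -0.2]
finger_gap: 0.699
grip_force: 0.0
```

```bash
python3 - <<'E'
from h import *
c=snap('w6')
from rig import r;s=r.state();print(s['eef_pos'],s['tool_rot'],s['finger_gap'],s['dq'].round(1))
E
```

```text
[ 0.42778073 -0.26690971  0.19402448] [-1.79958145e+02 -2.42342373e-02  7.85456092e+01] 0.7036941126532333 [-0.7 -0.1 -0.6 -0.2  0.2  0.   1.2]
```

View pics/w6.png

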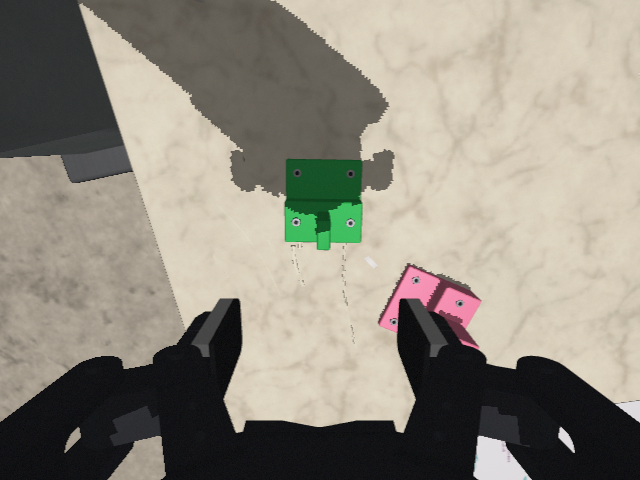

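The bracket (285–362, 159–242) is square under the open gripper, with its tab centred at col ~323. Shift about 3 mm both ways, then descend and grip.

Emit:
arm_command:
  deltas:
    - [[0.13, 0.15, 1.5, 0, 0, 0, 0.7], [0.12, 0.15, 3.0, 0, 0, 0, 0.7], [0, 0, 3.5, 0, 0, 0, 0.7], [0, 0, 3.5, 0, 0, 0, 0.6], [0, 0, 2.5, 0, 0, 0, 0.5], [0, 0, 1.5, 0, 0, 0, 0.4], [0, 0, 0.5, 0, 0, 0, 0.3], [0, 0, 0, 0, 0, 0, 0.2], [0, 0, 0, 0, 0, 0, 0], [0, 0, 0, 0, 0, 0, 0]]

```text
time_s: 13.45
eef_pos: [0.4317, -0.2655, 0.0352]
tool_rot: [179.9, 0.0, 78.6]
wrist_force: [-0.6, 0.2, -1.9]
finger_gap: 0.105
grip_force: 60.4
```

Emit:
arm_command:
  deltas:
    - [[0, 0, -1.5, 0, 0, 0, 0], [0, 0, -4.0, 0, 0, 0, 0], [0, 0, -4.5, 0, 0, 0, 0], [2.5, 0.41, 0, 0, 0, 0, 0], [4.4, 0.72, 0, 0, 0, 0, 0], [4.4, 0.72, 0, 0, 0, 0, 0], [4.4, 0.72, 0, 0, 0, 0, 0], [4.4, 0.72, 0, 0, 0, 0, 0], [4.0, 0.65, 0, 0, 0, 0, 0], [2.05, 0.33, 0, 0, 0, 0, 0]]

```text
time_s: 14.45
eef_pos: [0.526, -0.0132, 0.1348]
tool_rot: [180.0, -0.1, 78.8]
wrist_force: [-0.6, -1.2, -4.1]
finger_gap: 0.105
grip_force: 60.4
```

Emit:
arm_command:
  deltas:
    - [[0, 0, 0, 0, 0, -2.95, 0], [0, 0, 0.5, 0, 0, -2.95, 0], [0, 0, 1.0, 0, 0, 0, 0], [0, 0, 1.0, 0, 0, 0, 0], [0, 0, 0.5, 0, 0, 0, 0], [0, 0, 0, 0, 0, 0, 0], [0, 0, 0, 0, 0, 0, 0], [0, 0, 0, 0, 0, 0, 0], [0, 0, 0, 0, 0, 0, 0], [0, 0, 0, 0, 0, 0, 0]]

```text
time_s: 15.45
eef_pos: [0.5251, -0.0177, 0.1046]
tool_rot: [180.0, -0.0, 84.4]
wrist_force: [0.6, -0.2, -1.3]
finger_gap: 0.102
grip_force: 60.4
```

```bash
python3 - <<'E'
from h import *
c=snap('w7')
from rig import r;s=r.state();print(s['eef_pos'],s['tool_rot'],s['finger_gap'],s['dq'].round(1))
i=cv2.imread('pics/w7.png')[60:380,160:500]
i=cv2.convertScaleAbs(i,alpha=1.2,beta=25);cv2.imwrite('pics/w7c.png',cv2.resize(i,(637,600),interpolation=cv2.INTER_CUBIC))
E
```

```text
[ 0.52508423 -0.01774515  0.10458665] [ 1.79980282e+02 -4.17458455e-03  8.44434889e+01] 0.10135909709361077 [ 0.1  0.  -0.   0.1 -0.  -0.   0.1]
```

View pics/w7c.png

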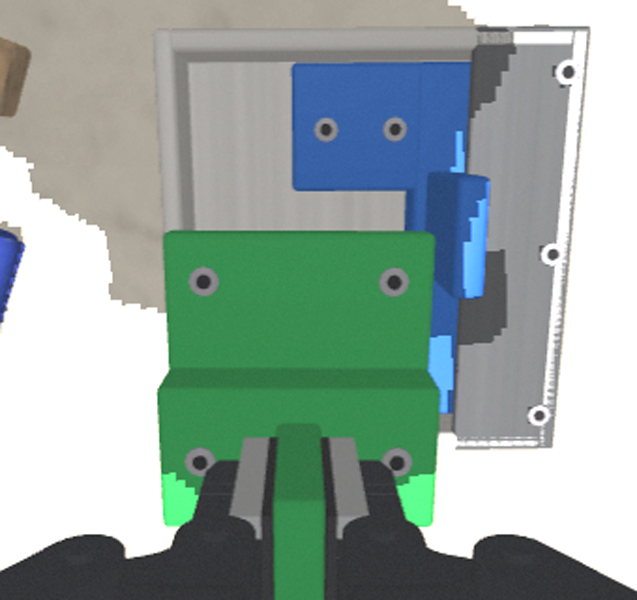

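Picture: the elbow is home under the lip and flat, its arm at crop (292–470, 63–190). The bracket hovers over the right-hand side with its foot edge at crop row 232 and block corners at (158,390), (440,390). The tray rim corners are at crop (155,30), (589,28), (552,447).

```bash
cat >> h.py <<'E'
def tl(c,uv,z,s=1.024):
    "pixels -> tool-frame x,y (mm) on world plane z; s corrects the focal length"
    c=dict(c);c['vertical_fov']=2*np.degrees(np.arctan(np.tan(np.radians(float(c['vertical_fov']))/2)*s))
    return (np.linalg.inv(c['tool'])@np.c_[ray(c,uv,z,c['T']),np.ones(len(uv))].T)[:2].T*1000
E
python3 - <<'E'
from h import *
c=dict(np.load('w7.npz'));k=lambda p:np.array(p)/1.8745+[160,60]
t=tl(c,k([(155,30),(589,28),(552,447),(165,230)]),.031).round(1);print('tray',t.tolist())
u=c['tool'][2,3]-.0345;m=mask(c['color'],'green')
print('foot far',tl(c,[(x,np.where(m[:,x])[0].min()-.5) for x in(260,320,380)],u).round(1).tolist())
print('block',[tl(c,[(np.where(m[y])[0].min()-.5,y),(np.where(m[y])[0].max()+.5,y)],u+.024).round(1).tolist() for y in(275,295,310)])
print('elbow',tl(c,k([(292,63),(292,188),(410,63)]),.023).round(1).tolist())
E
```

```text
tray [[100.5, -40.4], [101.0, 79.5], [-23.5, 80.8], [45.7, -40.3]]
foot far [[49.7, -27.7], [49.7, -0.4], [49.2, 26.9]]
block [[[13.7, -32.5], [13.6, 30.3]], [[4.7, -32.6], [4.7, 30.4]], [[-2.2, -32.5], [-2.3, 30.3]]]
elbow [[92.9, -2.6], [57.5, -2.7], [92.8, 31.6]]
```

Emit:
arm_command:
  deltas:
    - [[0.08, 0.05, 0, 0, 0, -0.2, 0], [0.07, 0.05, 0.5, 0, 0, 0, 0], [0, 0, 1.0, 0, 0, 0, 0], [0, 0, 1.2, 0, 0, 0, 0], [0, 0, 0.8, 0, 0, 0, 0], [0, 0, 0.5, 0, 0, 0, 0], [0, 0, 0.5, 0, 0, 0, 0], [0, 0, 0.5, 0, 0, 0, 0], [0, 0, 0.3, 0, 0, 0, 0], [0, 0, 0, 0, 0, 0, 0]]

```text
time_s: 16.5
eef_pos: [0.526, -0.0164, 0.0511]
tool_rot: [-180.0, 0.0, 84.6]
wrist_force: [-1.2, -0.4, -1.7]
finger_gap: 0.104
grip_force: 60.4
```

Emit:
arm_command:
  deltas:
    - [[0, 0, 0.4, 0, 0, 0, 0], [0, 0, 0.3, 0, 0, 0, 0], [0, 0, 0.2, 0, 0, 0, 0], [0, 0, 0.1, 0, 0, 0, 0], [0, 0, 0.1, 0, 0, 0, 0], [0, 0, 0.05, 0, 0, 0, 0], [0, 0, 0.05, 0, 0, 0, 0], [0, 0, 0.05, 0, 0, 0, 0], [0, 0, 0, 0, 0, 0, 0], [0, 0, 0, 0, 0, 0, 0]]

```text
time_s: 17.5
eef_pos: [0.5261, -0.0164, 0.0396]
tool_rot: [180.0, -0.0, 84.6]
wrist_force: [-3.4, 0.7, 9.3]
finger_gap: 0.101
grip_force: 62.1
```

Emit:
arm_command:
  deltas:
    - [[0, 0, 0, 0, 0, 0, 0.2], [0, 0, 0, 0, 0, 0, 0.25], [0, 0, 0, 0, 0, 0, 0.28], [0, 0, -0.8, 0, 0, 0, 0.28], [0, 0, -1.7, 0, 0, 0, 0.28], [0, 0, -3.0, 0, 0, 0, 0.28], [0, 0, -3.5, 0, 0, 0, 0.4], [0, 0, -3.5, 0, 0, 0, 0.7], [0, 0, -2.5, 0, 0, 0, 0.7], [1.0, -0.5, -1.0, 0, 0, 0, 0.7]]

```text
time_s: 18.5
eef_pos: [0.5233, -0.0075, 0.2021]
tool_rot: [179.7, 0.0, 84.5]
wrist_force: [0.4, 0.1, -0.9]
finger_gap: 0.698
grip_force: 0.0
```

Emit:
arm_command:
  deltas:
    - [[3.0, -1.5, 0, 0, 0, 0, 0.7], [4.2, -2.2, 0, 0, 0, 0, 0.7], [4.3, -2.2, 0, 0, 0, 0, 0.7], [4.3, -2.2, 0, 0, 0, 0, 0.7], [4.0, -2.1, 0, 0, 0, 0, 0.7], [2.0, -0.95, 0, 0, 0, -5.0, 0.7], [0, 0, 0, 0, 0, -7.5, 0.7], [0, 0, 0, 0, 0, -7.5, 0.7], [0, 0, 0, 0, 0, -7.5, 0.7], [0, 0, 0, 0, 0, -3.4, 0.7]]

```text
time_s: 19.5
eef_pos: [0.4317, 0.2208, 0.1994]
tool_rot: [180.0, 0.0, 115.9]
wrist_force: [-0.0, 0.7, 0.5]
finger_gap: 0.698
grip_force: 0.0
```

Emit:
arm_command:
  deltas:
    - [[0, 0, 0, 0, 0, 0, 0.7], [0, 0, 0, 0, 0, 0, 0.7], [0, 0, 0, 0, 0, 0, 0.7], [0, 0, 0, 0, 0, 0, 0.7], [0, 0, 0, 0, 0, 0, 0.7], [0, 0, 0, 0, 0, 0, 0.7], [0, 0, 0, 0, 0, 0, 0.7], [0, 0, 0, 0, 0, 0, 0.7], [0, 0, 0, 0, 0, 0, 0.7], [0, 0, 0, 0, 0, 0, 0.7]]

```text
time_s: 20.5
eef_pos: [0.4314, 0.2215, 0.1989]
tool_rot: [-180.0, 0.0, 115.5]
wrist_force: [0.2, -0.9, 0.4]
finger_gap: 0.701
grip_force: 0.0
```

```bash
python3 - <<'E'
from h import *
c=snap('w8')
from rig import r;s=r.state();print(s['eef_pos'],s['tool_rot'],s['wrist_force'],s['finger_gap'])
m=mask(c['color'],'orange');k=max(cv2.findContours(m,0,1)[0],key=cv2.contourArea)
a=cv2.approxPolyDP(k,2.5,True)[:,0]
print(np.c_[a,tl(c,a,.024),tl(c,a,.062),tl(c,a,0)].round(0).astype(int).tolist())
h=cv2.cvtColor(c['color'],cv2.COLOR_RGB2GRAY);x,y,w,hh=cv2.boundingRect(k)
print(x,y);print('\n'.join(' '.join('%3d'%v for v in row) for row in np.where(m>0,h,0)[y:y+hh:3,x:x+w:3]))
E
```

```text
[0.43138321 0.22150262 0.19888468] [-1.79994824e+02  1.60545031e-03  1.15545130e+02] [-0.82323054  0.51766561  0.52843691] 0.7016371925180019
[[298, 181, 37, -18, 41, -16, 35, -19], [297, 265, -35, -20, -22, -17, -42, -21], [368, 266, -36, 42, -23, 37, -43, 45], [369, 230, -4, 42, 5, 37, -9, 45], [327, 229, -3, 6, 6, 5, -8, 7], [326, 182, 36, 5, 40, 5, 34, 6]]
297 181
  0  61  57  61  61  61  63  61  62  61   0   0   0   0   0   0   0   0   0   0   0   0   0   0   0
 74  76  75  73  77  74  75  75  73  78   0   0   0   0   0   0   0   0   0   0   0   0   0   0   0
 74  79  78  78  79  81  78  79  79  79  79   0   0   0   0   0   0   0   0   0   0   0   0   0   0
 74  79   0   0  82  78  78  78  80  78   0   0   0   0   0   0   0   0   0   0   0   0   0   0   0
 74  78   0   0  81  78  78  79  77  78   0   0   0   0   0   0   0   0   0   0   0   0   0   0   0
 77  77  79  79  76  79  75  78  76  78   0   0   0   0   0   0   0   0   0   0   0   0   0   0   0
 76  76  79  77  78  79  74  78  78  77   0   0   0   0   0   0   0   0   0   0   0   0   0   0   0
 75  76  79  79  77  76  76  
[... 1470 characters left out ...]

153 174 173 173 172 160 172 169 165 158 168 170 168 168 167 167 168 167 166 166 152   0 131 167 163
151 173 172 172 170 172 152 152 151 145 168 168 168 168 167 167 167 167 166 165   0   0   0 165 161
151 172   0   0 170 169 170 169 168 167 166 167 169 167 167 166 167 166 166 165 177   0 164 163 158
150 171   0   0 168 170 169 170 168 168 167 168 167 167 166 165 164 165 165 163 164 165 164 163 159
149 169   0   0 168 169 168 168 167 168 167 165 167 165 166 166 165 164 164 165 165 162 163 164 156
148 170 168 167 169 167 168 167 167 167 167 165 166 166 166 165 164 165 163 162 163 163 162 162 157
173 149 149 151 154 154 153 155 156 159 160 161 162 160 161 159 161 161 164 161 164 162 162 163 159
```

Emit:
arm_command:
  deltas:
    - [[0.2, 0, 1.5, 0, 0, 0, 0.7], [0.25, 0, 3.0, 0, 0, 0, 0.7], [0, 0, 3.5, 0, 0, 0, 0.7], [0, 0, 3.5, 0, 0, 0, 0.6], [0, 0, 2.5, 0, 0, 0, 0.5], [0, 0, 1.5, 0, 0, 0, 0.4], [0, 0, 0.9, 0, 0, 0, 0.3], [0, 0, 0, 0, 0, 0, 0.2], [0, 0, 0, 0, 0, 0, 0], [0, 0, 0, 0, 0, 0, 0]]

```text
time_s: 21.55
eef_pos: [0.4298, 0.2258, 0.0356]
tool_rot: [179.9, -0.0, 115.6]
wrist_force: [0.1, -0.7, -1.5]
finger_gap: 0.103
grip_force: 60.5
```

Emit:
arm_command:
  deltas:
    - [[0, 0, -1.5, 0, 0, 0, 0], [0, 0, -4.0, 0, 0, 0, 0], [0, 0, -5.0, 0, 0, 0, 0], [-2.5, 0.02, 0, 0, 0, 0, 0], [-4.5, 0.05, 0, 0, 0, 0, 0], [-4.5, 0.05, 0, 0, 0, 0, 0], [-4.5, 0.05, 0, 0, 0, 0, 0], [-3.0, 0.05, 0, 0, 0, 0, 0], [-1.3, 0, 0, 0, 0, 0, 0], [0, 0, 0, 0, 0, 5.0, 0]]

```text
time_s: 22.55
eef_pos: [0.5197, 0.0412, 0.1407]
tool_rot: [179.9, 0.0, 110.3]
wrist_force: [-0.2, 0.1, -1.8]
finger_gap: 0.107
grip_force: 60.5
```

Emit:
arm_command:
  deltas:
    - [[0, 0, 0, 0, 0, 7.5, 0], [0, 0, 0, 0, 0, 7.5, 0], [0, 0, 0, 0, 0, 7.5, 0], [0, 0, 1.0, 0, 0, 3.4, 0], [0, 0, 1.5, 0, 0, 0, 0], [0, 0, 0.5, 0, 0, 0, 0], [0, 0, 0, 0, 0, 0, 0], [0, 0, 0, 0, 0, 0, 0], [0, 0, 0, 0, 0, 0, 0], [0, 0, 0, 0, 0, 0, 0]]

```text
time_s: 23.55
eef_pos: [0.5192, 0.0434, 0.1104]
tool_rot: [180.0, -0.0, 84.6]
wrist_force: [-0.0, -0.5, -1.4]
finger_gap: 0.106
grip_force: 60.4
```

```bash
python3 - <<'E'
from h import *
c=snap('w9')
from rig import r;s=r.state();print(s['eef_pos'],s['tool_rot'],s['wrist_force'],s['finger_gap'])
u=c['tool'][2,3]-.0352
# predicted pixel positions of the tray (dead reckoning) to search edges
fov=float(c['vertical_fov']);d=dict(c);d['vertical_fov']=2*np.degrees(np.arctan(np.tan(np.radians(fov)/2)*1.024))
a=np.radians(-5.3);W=lambda x,y:[549.5e-3+(x*np.cos(a)-y*np.sin(a))*1e-3,18.9e-3+(x*np.sin(a)+y*np.cos(a))*1e-3,.031]
print('pred TL,TR,BR,BL',proj(d,[W(-60,62),W(60,62),W(60,-62),W(-60,-62)],c['T']).round(1).tolist())
m=mask(c['color'],'orange');k=max(cv2.findContours(m,0,1)[0],key=cv2.contourArea)
p=cv2.approxPolyDP(k,2.5,True)[:,0]
print(np.c_[p,tl(c,p,u+.024),tl(c,p,u)].round(1).tolist())
g=c['color'].sum(2).astype(int)//3
for x in(240,290,340):print('col',x,g[90:175,x].tolist())
for y in(150,200):print('row',y,'L',g[y,170:245].tolist(),'R',g[y,430:490].tolist())
E
```

```text
[0.51918408 0.04338045 0.11030985] [ 1.79964441e+02 -1.62120273e-02  8.46442466e+01] [ 0.30586281 -1.0797311  -1.70531427] 0.10721676387390537
pred TL,TR,BR,BL [[272.3, 191.1], [481.3, 190.9], [460.6, 379.7], [278.5, 380.0]]
[[279.0, 226.0, 34.5, -17.1, 29.3, -19.7], [272.0, 240.0, 28.6, -20.2, 22.6, -23.2], [274.0, 305.0, -0.2, -20.2, -10.8, -23.3], [287.0, 305.0, -0.2, -14.7, -10.8, -16.8], [291.0, 292.0, 5.8, -12.8, -3.9, -14.7], [305.0, 294.0, 4.8, -6.9, -4.9, -7.8], [305.0, 391.0, -42.9, -7.3, -60.2, -8.4], [328.0, 393.0, -44.0, 3.2, -61.5, 3.9], [333.0, 390.0, -42.4, 5.5, -59.6, 6.5], [332.0, 230.0, 32.8, 4.4, 27.4, 5.2], [330.0, 226.0, 34.5, 3.6, 29.3, 4.3]]
col 240 [117, 116, 116, 113, 114, 112, 113, 115, 115, 115, 115, 115, 117, 116, 116, 116, 116, 116, 116, 118, 116, 117, 116, 117, 116, 116, 116, 117, 116, 117, 117, 116, 118, 118, 117, 117, 116, 117, 117, 116, 116, 116, 117, 115, 116, 114, 115, 115, 114, 115, 113, 113, 111, 111, 109, 111, 108, 107, 109, 110, 110, 113, 113, 114, 114, 115, 116, 117, 117, 118, 118, 117, 118, 118, 118, 118, 118, 118, 116, 117, 116, 116, 117, 11
[... 1547 characters left out ...]
4, 234, 235, 235]
row 200 L [176, 178, 179, 179, 177, 175, 179, 181, 182, 184, 185, 190, 192, 190, 184, 181, 178, 176, 176, 175, 178, 177, 179, 178, 180, 176, 168, 155, 131, 85, 81, 75, 70, 67, 82, 169, 233, 234, 233, 233, 233, 234, 234, 234, 234, 234, 233, 233, 233, 233, 233, 209, 116, 116, 116, 116, 117, 116, 117, 119, 118, 117, 118, 116, 119, 118, 117, 117, 118, 118, 118, 116, 119, 120, 117] R [113, 114, 112, 112, 112, 110, 113, 113, 113, 113, 113, 110, 110, 109, 109, 108, 108, 109, 108, 107, 108, 109, 108, 107, 108, 108, 108, 107, 105, 105, 107, 106, 106, 107, 107, 109, 108, 107, 107, 106, 106, 107, 125, 209, 247, 244, 242, 231, 179, 126, 189, 232, 232, 231, 231, 231, 231, 231, 231, 230]
```

```bash
python3 - <<'E'
from h import *
c=dict(np.load('w9.npz'));g=c['color'].sum(2).astype(int)//3
for x in(300,360,420,460):print('col',x,g[178:228,x].tolist())
for y in(200,215):print('row',y,'L',g[y,262:300].tolist())
print('R',[g[y,460:490].tolist() for y in(260,300)])
m=mask(c['color'],'blue');k=max(cv2.findContours(m[:300,335:],0,1)[0],key=cv2.contourArea)
print([(y,np.where(m[y,335:])[0].min()+335) for y in(215,225,240)],[(x,np.where(m[:,x])[0].min()) for x in(365,385,400)])
E
```

```text
col 300 [112, 112, 112, 113, 114, 115, 115, 117, 98, 90, 89, 90, 91, 91, 105, 113, 122, 122, 121, 120, 115, 112, 110, 101, 105, 115, 113, 113, 114, 113, 113, 115, 114, 115, 113, 115, 112, 113, 113, 114, 114, 115, 114, 113, 115, 114, 114, 101, 58, 59]
col 360 [114, 115, 114, 113, 114, 116, 116, 114, 94, 90, 89, 92, 89, 89, 107, 114, 119, 119, 115, 113, 113, 113, 108, 101, 55, 50, 59, 64, 66, 65, 65, 63, 62, 66, 65, 64, 65, 66, 66, 62, 63, 65, 64, 63, 64, 64, 63, 65, 64, 62]
col 420 [117, 118, 118, 119, 117, 118, 119, 118, 97, 88, 89, 89, 89, 89, 107, 112, 114, 112, 111, 110, 110, 111, 106, 98, 50, 52, 59, 63, 64, 65, 64, 64, 62, 65, 64, 62, 63, 65, 62, 65, 63, 64, 65, 62, 65, 63, 64, 64, 64, 63]
col 460 [176, 176, 118, 119, 119, 177, 178, 152, 95, 90, 87, 88, 90, 55, 88, 111, 206, 232, 233, 232, 232, 174, 107, 106, 107, 107, 107, 107, 106, 106, 106, 106, 107, 106, 106, 107, 106, 105, 107, 106, 106, 107, 106, 106, 105, 107, 107, 106, 106, 107]
row 200 L [121, 119, 120, 119, 118, 119, 118, 116, 109, 111, 116, 118, 120, 120, 119, 117, 111, 108, 108, 109, 110, 109, 109, 108, 110, 110, 108, 108, 108, 109, 107, 110, 108, 109, 108, 107, 109, 108]
row 215 L [114, 115, 114, 113, 114, 113, 114, 116, 115, 112, 116, 118, 119, 121, 121, 117, 115, 108, 97, 86, 86, 87, 99, 119, 118, 117, 115, 117, 116, 116, 117, 115, 115, 114, 113, 115, 113, 115]
R [[104, 102, 103, 104, 103, 103, 120, 197, 242, 238, 234, 221, 175, 129, 196, 233, 233, 233, 232, 233, 232, 233, 232, 233, 232, 232, 231, 231, 231, 231], [109, 113, 117, 195, 240, 216, 133, 122, 100, 138, 203, 223, 225, 227, 227, 228, 229, 229, 229, 229, 229, 230, 231, 231, 232, 232, 232, 232, 232, 233]]
[(215, np.int64(335)), (225, np.int64(335)), (240, np.int64(335))] [(365, np.int64(202)), (385, np.int64(202)), (400, np.int64(202))]
```

```bash
python3 - <<'E'
from h import *
c=dict(np.load('w9.npz'))
print(tl(c,[(300,191.8),(360,191.8),(420,191.8),(460,191.8),(270.7,200),(271.2,215),(479.5,200),(473.5,260),(469,300)],.031).round(1).tolist())
u=c['tool'][2,3]-.0352;m=mask(c['color'],'orange')
print(tl(c,[(x,np.where(m[:,x])[0].min()-.5) for x in(284,304,325)],u).round(1).tolist(),tl(c,[(np.where(m[y])[0].min()-.5,y) for y in(245,270,298)],u+.024).round(1).tolist())
E
```

```text
[[39.9, -11.8], [39.9, 22.6], [39.9, 57.1], [39.9, 80.1], [35.2, -28.8], [26.4, -28.8], [35.2, 91.8], [-1.1, 92.2], [-27.0, 92.1]]
[[29.6, -17.3], [29.6, -7.9], [29.6, 1.9]] [[26.5, -20.4], [15.6, -20.4], [3.0, -20.4]]
```

Emit:
arm_command:
  deltas:
    - [[0.07, 0.03, 0, 0, 0, 0, 0], [0.06, 0.02, 0.5, 0, 0, 0, 0], [0, 0, 1.0, 0, 0, 0, 0], [0, 0, 1.2, 0, 0, 0, 0], [0, 0, 1.0, 0, 0, 0, 0], [0, 0, 0.6, 0, 0, 0, 0], [0, 0, 0.5, 0, 0, 0, 0], [0, 0, 0.4, 0, 0, 0, 0], [0, 0, 0.3, 0, 0, 0, 0], [0, 0, 0, 0, 0, 0, 0]]

```text
time_s: 24.6
eef_pos: [0.5195, 0.0446, 0.0547]
tool_rot: [-180.0, 0.0, 84.6]
wrist_force: [-0.1, -0.8, -1.1]
finger_gap: 0.104
grip_force: 60.5
```

Emit:
arm_command:
  deltas:
    - [[0, 0, 0.4, 0, 0, 0, 0], [0, 0, 0.3, 0, 0, 0, 0], [0, 0, 0.3, 0, 0, 0, 0], [0, 0, 0.2, 0, 0, 0, 0], [0, 0, 0.1, 0, 0, 0, 0], [0, 0, 0.05, 0, 0, 0, 0], [0, 0, 0.05, 0, 0, 0, 0], [0, 0, 0.05, 0, 0, 0, 0], [0, 0, 0, 0, 0, 0, 0], [0, 0, 0, 0, 0, 0, 0]]

```text
time_s: 25.6
eef_pos: [0.5196, 0.0446, 0.0404]
tool_rot: [180.0, 0.0, 84.6]
wrist_force: [-0.3, -0.1, -1.4]
finger_gap: 0.107
grip_force: 60.5
```

Emit:
arm_command:
  deltas:
    - [[0, 0, 0.05, 0, 0, 0, 0], [0, 0, 0.05, 0, 0, 0, 0], [0, 0, 0.03, 0, 0, 0, 0], [0, 0, 0, 0, 0, 0, 0], [0, 0, 0, 0, 0, 0, 0.15], [0, 0, 0, 0, 0, 0, 0.22], [0, 0, 0, 0, 0, 0, 0.25], [0, 0, 0, 0, 0, 0, 0.28], [0, 0, -0.5, 0, 0, 0, 0.28], [0, 0, -1.0, 0, 0, 0, 0.28]]

```text
time_s: 26.6
eef_pos: [0.5192, 0.0445, 0.0541]
tool_rot: [-179.9, 0.0, 84.6]
wrist_force: [-0.0, -0.1, 0.5]
finger_gap: 0.277
grip_force: 0.0
```

Emit:
arm_command:
  deltas:
    - [[0, 0, -1.5, 0, 0, 0, 0.28], [0, 0, -3.0, 0, 0, 0, 0.28], [0, 0, -4.0, 0, 0, 0, 0.4], [0, 0, -4.0, 0, 0, 0, 0.6], [-1.0, 0, -3.0, 0, 0, 0, 0.8], [-2.0, 0, -1.0, 0, 0, 0, 0.8], [-2.0, 0, 0, 0, 0, 0, 0.8], [0, 0, 0, 0, 0, 0, 0.8], [0, 0, 0, 0, 0, 0, 0.8], [0, 0, 0, 0, 0, 0, 0.8]]

```text
time_s: 27.6
eef_pos: [0.5147, -0.0047, 0.2187]
tool_rot: [-179.9, -0.0, 84.7]
wrist_force: [0.6, 0.5, 0.2]
finger_gap: 0.798
grip_force: 0.0
```

```bash
python3 - <<'E'
from h import *
c=snap('w10')
from rig import r;s=r.state();print(s['eef_pos'],s['wrist_force'],s['finger_gap'])
h=cv2.cvtColor(c['color'],cv2.COLOR_RGB2HSV)
for col,zs in(('orange',.029),('green',.029),('blue',.023)):
    m=mask(c['color'],col);k=max(cv2.findContours(m,0,1)[0],key=cv2.contourArea)
    p=cv2.approxPolyDP(k,2.5,True)[:,0]
    a=np.radians(-5.3);C=np.array([.5495,.0189])
    w=(tl(c,p,zs)/1000)@c['tool'][:2,:2].T+c['tool'][:2,3]
    w=(w-C)@np.array([[np.cos(a),-np.sin(a)],[np.sin(a),np.cos(a)]])*1000
    print(col,np.c_[p,w].round(0).astype(int).tolist())
E
```

```text
[ 0.51470975 -0.00457256  0.21866354] [-0.28446742  0.55838767  0.49359483] 0.7992921395864592
orange [[298, 125, -51, 54], [298, 209, -52, -15], [369, 210, 10, -16], [371, 176, 11, 13], [327, 174, -27, 15], [327, 127, -27, 53]]
green [[299, 211, -51, -17], [299, 251, -51, -53], [328, 251, -25, -53], [330, 259, -24, -61], [339, 259, -15, -61], [342, 251, -13, -53], [368, 251, 11, -53], [370, 215, 11, -21], [367, 211, 8, -17]]
blue [[333, 125, -22, 55], [332, 168, -22, 19], [372, 169, 12, 18], [370, 245, 13, -49], [372, 249, 15, -53], [387, 249, 29, -53], [389, 206, 29, -14], [395, 205, 34, -13], [397, 166, 34, 21], [392, 164, 29, 23], [393, 125, 29, 55]]
```

```bash
python3 -c "
from rig import close_job
print(close_job())"
```

```text
the job is handed in; nothing more can be done
None
```

The elbow, bracket and key are packed flat in the tray in the asked order, and the job was handed in at about 28 s; a last wrist-camera measurement put all three within about 2 mm of their packed positions.

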